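Enamel jars to the kiln tray, in reverse order

ROBOT

A 7-joint arm with a two-finger parallel gripper is mounted at the origin on the work surface. World frame = base frame: x ahead of the robot, y to its left, z up, the work surface at z = 0. Lengths are in m, angles in rad, forces in N, time in s.
With the tool pointing down it reaches from about 0.425 to 0.875 m from the base axis. Payload 8.4 kg.
Tool frame: the origin (TCP) lies at the very end of the fingers, on their centre line; the grasp point (between the pads) lies 19 mm behind it; z points along the fingers, y is the line along which they close (so a half turn about z gives the same grasp; the last joint's range is limited). The gripper opens to 85 mm and grips with 20 to 120 N. Pads are 22 mm wide; open, the fingers measure 114 mm over their backs; the gripper's body (76 mm by 85 mm) begins 54 mm behind the grasp point. The pads swing forward as they close: fully open they stand 13 mm farther back than shut.
Start: joints at [-1.25, 0.333, 0.04, 1.465, -0.013, 1.343, -0.059], TCP at [0.265, 0.594, 0.231] pointing down, gripper open.
Joint ranges: [-2.58, 2.58], [-0.38, 2.09], [-1.3, 1.39], [0.25, 2.4], [-1.5, 4.64], [0.08, 2.09], [-2.65, 2.65]. Speed limits (rad/s): [2.22, 2.22, 2.79, 2.79, 3.14, 3.14, 3.14].

INTERFACE

Orientations are given as a unit quaternion [w, x, y, z].
In Python, from rig import telemetry, eyes, job_done gives the robot as it stands.
- The arm moves only by the tool arm_command, never from a script. Its argument "motion" is a list of rows, each a list of 5 numbers: the finger opening in mm, from 0 to 85.4, then the shift along the world's x, y, z each as a share of 0.3 m, from -1 to 1, then the turn about the world's z as a share of pi rad, from -1 to 1. In form: [[grip, tx, ty, tz, twist], ...]. A call has 1 to 20 rows; each row is the pose to reach, as a shift and turn from the pose commanded when the call began, turning the shorter way round; what a row does not reach only later rows make up. A row lasts 1/8 s, in which the tool goes at most 62.5 mm and 10.7 degrees, less where a joint would pass 70% of its speed; a pose out of reach is approached as far as the arm can. A call with a number of a shift or a turn outside -1 to 1 is refused whole. A call with a gripper value outside its range is refused whole. The fingers move at their own pace and stop on an object; the grip force is fixed at half the most. Time passes only in rows, so rows that repeat a pose let the fingers close. It gives the time, the measured TCP pose, the force, the opening and the grip force at its end, in the units of the state.
- telemetry.sense(): the state, without advancing time (a new reading comes with each control period).
- eyes.snapshot(name): name is "scene" or "top" or "wrist"; returns (picture, depth): 384x512x3 uint8, red, green, blue; 384x512 float32, m along the optical axis (not along the pixel's ray), 0 where there is no reading.
- eyes.camera_params(name): a dict with "intrinsics" (3x3 intrinsics, pixels), "k1" (the pictures are not rectified: a ray, as slopes to the right and down, at radius r is drawn at 1 + k1 r^2 times it, then the intrinsics apply), "R" (3x3) and "t" (3): a world point X has camera coordinates R X + t; the wrist camera has in their place "hand_eye" (4x4, takes a point from camera to tool coordinates, whose origin is the TCP and whose axes are the flange's). Camera axes: x right, y down, z forward; pixel columns grow to the right and rows downward; lengths in m; the calibration is good to about 2 mm. A picture is of the moment at which its call begins: read the wrist's pose just before it. camera_params takes no time and is no camera call.
- job_done(): hands the job in; it is judged then, once.
The state is a dict: "t": time; "qpos": joint angles; "joint_velocities": joint speeds; "tau": joint torques, N m; "eef_pos": TCP position; "ee_rot": TCP orientation; "contact_force": force on the tool from outside, world axes, zero at the start; "ft_torque": the same for the moment, N m; "gripper_width": opening from 0.0 (shut) to 1.0 (fully open); "gripper_force": force on a finger pad.
Only numpy, scipy, OpenCV 4.12 (cv2) and the standard library are available. Lean on these libraries where they do the work, as an engineer would, in place of code of your own. Each camera call takes 0.05 s, during which the arm holds its last target. There are 200 camera calls.

TASK

Move the four enamel jars from the wooden rack to the dark steel kiln tray, one jar to a pocket, in reverse order as counted from the brass-capped ends: the jar nearest the wooden rack's brass end goes into the tray pocket farthest from the tray's brass end, the next jar into the next pocket, and so on. Leave each jar standing upright on the floor of its pocket; do not drop or tip a jar, and leave the bowl, glass jar and wood block between the racks where they are.

Things in the scene. Friction and masses are not known exactly. Their poses are not given: they have to be found in the camera images.
- wood_rack: Dark wooden rack 296 mm long, a jar in each pocket. Four pockets 58 mm square, centres at x = 0, y = +99, +33, -33, -99 mm; floor 6 mm and rims 14 mm above the table. A brass cap (24 mm wide, 14 mm high) closes its +y end, the -y end is bare. Origin under the middle of the row, at table height; z up. Fixed; any yaw. Ledge with chips at -x, out to x = -58 mm.
- tray: Dark steel kiln tray 296 x 68 mm, empty. Four pockets 58 mm square, centres at x = 0, y = +99, +33, -33, -99 mm; floor 6 mm and rims 14 mm above the table. A brass cap (24 mm wide, 14 mm high) closes its +y end, the -y end is bare. Origin under the middle of the row, at table height; z up. Fixed; any yaw.
- jar_red_center (a point): centre (half-way up, 32 mm above the underside) of the closed enamel jar with red lid and red band: upright white cylinder 40 mm in diameter, 64 mm tall, 0.10 to 0.20 kg. Starts on a pocket floor of the wooden rack, within 5 mm of the pocket's centre.
- jar_yellow_center (a point): centre (half-way up, 32 mm above the underside) of the closed enamel jar with yellow lid and yellow band: upright white cylinder 40 mm in diameter, 64 mm tall, 0.10 to 0.20 kg. Starts on a pocket floor of the wooden rack, within 5 mm of the pocket's centre.
- jar_green_center (a point): centre (half-way up, 32 mm above the underside) of the closed enamel jar with green lid and green band: upright white cylinder 40 mm in diameter, 64 mm tall, 0.10 to 0.20 kg. Starts on a pocket floor of the wooden rack, within 5 mm of the pocket's centre.
- jar_blue_center (a point): centre (half-way up, 32 mm above the underside) of the closed enamel jar with blue lid and blue band: upright white cylinder 40 mm in diameter, 64 mm tall, 0.10 to 0.20 kg. Starts on a pocket floor of the wooden rack, within 5 mm of the pocket's centre.
- chip_red: red enamel sample chip, fixed tile 16 x 36 x 4 mm on the wooden rack's ledge, 44 mm to the rack's -x side of where the red jar stands at the start: it marks that jar's old place. Origin at its underside.
- chip_yellow: yellow enamel sample chip, fixed tile 16 x 36 x 4 mm on the wooden rack's ledge, 44 mm to the rack's -x side of where the yellow jar stands at the start: it marks that jar's old place. Origin at its underside.
- chip_green: green enamel sample chip, fixed tile 16 x 36 x 4 mm on the wooden rack's ledge, 44 mm to the rack's -x side of where the green jar stands at the start: it marks that jar's old place. Origin at its underside.
- chip_blue: blue enamel sample chip, fixed tile 16 x 36 x 4 mm on the wooden rack's ledge, 44 mm to the rack's -x side of where the blue jar stands at the start: it marks that jar's old place. Origin at its underside.
- bowl: bystander: loose white bowl, 72 mm across, 36 mm tall, in the strip between the racks. Origin at its underside.
- findings_jar: bystander: loose glass jar with a metal lid, 60 mm across, 62 mm tall, in the strip between the racks. Origin at its underside.
- boxwood_block: bystander: loose pale wood block 60 x 50 x 35 mm, in the strip between the racks. Origin at its underside.

How it is judged:
At the end, for the whole second after the job is handed in: Jar n counted from the wooden rack's brass end stands in tray pocket n counted from the bare end: upright within 0.1 rad, on the pocket floor (centre 33 to 42 mm above the table), within 12 mm of the pocket centre along and across, at rest (under 0.02 m/s) (((y of chip_red in the frame of wood_rack between 0.079 and 0.119 m and y of jar_red_center in the frame of tray between -0.111 and -0.087 m) or (y of chip_red in the frame of wood_rack between 0.013 and 0.053 m and y of jar_red_center in the frame of tray between -0.045 and -0.021 m) or (y of chip_red in the frame of wood_rack between -0.053 and -0.013 m and y of jar_red_center in the frame of tray between 0.021 and 0.045 m) or (y of chip_red in the frame of wood_rack between -0.119 and -0.079 m and y of jar_red_center in the frame of tray between 0.087 and 0.111 m)) and x of jar_red_center in the frame of tray between -0.012 and 0.012 m and z of jar_red_center in the frame of tray between 0.033 and 0.042 m and angle between each of jar_red_center, jar_yellow_center, jar_green_center, jar_blue_center's own z axis and vertical below 0.1 rad and linear speed of each of jar_red, jar_yellow, jar_green, jar_blue below 0.02 m/s and ((y of chip_yellow in the frame of wood_rack between 0.079 and 0.119 m and y of jar_yellow_center in the frame of tray between -0.111 and -0.087 m) or (y of chip_yellow in the frame of wood_rack between 0.013 and 0.053 m and y of jar_yellow_center in the frame of tray between -0.045 and -0.021 m) or (y of chip_yellow in the frame of wood_rack between -0.053 and -0.013 m and y of jar_yellow_center in the frame of tray between 0.021 and 0.045 m) or (y of chip_yellow in the frame of wood_rack between -0.119 and -0.079 m and y of jar_yellow_center in the frame of tray between 0.087 and 0.111 m)) and x of jar_yellow_center in the frame of tray between -0.012 and 0.012 m and z of jar_yellow_center in the frame of tray between 0.033 and 0.042 m and ((y of chip_green in the frame of wood_rack between 0.079 and 0.119 m and y of jar_green_center in the frame of tray between -0.111 and -0.087 m) or (y of chip_green in the frame of wood_rack between 0.013 and 0.053 m and y of jar_green_center in the frame of tray between -0.045 and -0.021 m) or (y of chip_green in the frame of wood_rack between -0.053 and -0.013 m and y of jar_green_center in the frame of tray between 0.021 and 0.045 m) or (y of chip_green in the frame of wood_rack between -0.119 and -0.079 m and y of jar_green_center in the frame of tray between 0.087 and 0.111 m)) and x of jar_green_center in the frame of tray between -0.012 and 0.012 m and z of jar_green_center in the frame of tray between 0.033 and 0.042 m and ((y of chip_blue in the frame of wood_rack between 0.079 and 0.119 m and y of jar_blue_center in the frame of tray between -0.111 and -0.087 m) or (y of chip_blue in the frame of wood_rack between 0.013 and 0.053 m and y of jar_blue_center in the frame of tray between -0.045 and -0.021 m) or (y of chip_blue in the frame of wood_rack between -0.053 and -0.013 m and y of jar_blue_center in the frame of tray between 0.021 and 0.045 m) or (y of chip_blue in the frame of wood_rack between -0.119 and -0.079 m and y of jar_blue_center in the frame of tray between 0.087 and 0.111 m)) and x of jar_blue_center in the frame of tray between -0.012 and 0.012 m and z of jar_blue_center in the frame of tray between 0.033 and 0.042 m); the robot touches nothing.
It fails at once if a jar is tipped over (angle between any of jar_red_center, jar_yellow_center, jar_green_center, jar_blue_center's own z axis and vertical above 0.6 rad).
It fails at once if a jar is dropped (falls freely more than about 3 cm) ((linear speed of jar_red above 0.75 m/s and contact force between the fingers and jar_red below 0.1 N) or (linear speed of jar_yellow above 0.75 m/s and contact force between the fingers and jar_yellow below 0.1 N) or (linear speed of jar_green above 0.75 m/s and contact force between the fingers and jar_green below 0.1 N) or (linear speed of jar_blue above 0.75 m/s and contact force between the fingers and jar_blue below 0.1 N)).
It fails at once if the white bowl between the racks is pushed aside (over 3 cm) (distance of bowl from where it was at the start of the episode above 0.03 m).
It fails at once if the glass findings jar between the racks is pushed aside (over 3 cm) (distance of findings_jar from where it was at the start of the episode above 0.03 m).
It fails at once if the boxwood block between the racks is pushed aside (over 3 cm) (distance of boxwood_block from where it was at the start of the episode above 0.03 m).
It also fails if it takes over 112 s, if anything falls off the work surface, if the arm or the gripper's body presses on something with over 40 N, if the wrist force passes 120 N, or if a joint passes its speed limit or range.

## Working session

There is one attempt and no reset: what is moved stays moved. The work goes in short steps, Python scripts to look and compute and a tool call to move; the robot and the scene stay as the last step left them, time stands still between calls to the robot, and variables do not carry over. Pictures are saved under pics/ and viewed, at most 14 in all, crops included, and the job is handed in when it is done.

Besides the shell and the picture viewer there is one more tool, called after "Emit:" as name(argument=value, ...) on one line, values as JSON. arm_command: Moves the arm, as the interface text tells. Shift numbers are shares of 0.3 m and turn numbers shares of pi rad, none past 1 either way. Its arguments: {"type":"object","properties":{"motion":{"type":"array","items":{"type":"array","items":{"type":"number"}}}},"required":["motion"]}

```bash
mkdir -p pics; cat > h.py <<'E'
import numpy as np, cv2
from rig import telemetry, eyes, job_done
def deproj(name,depth,cp=None):
    cp=cp or eyes.camera_params(name); K=np.array(cp['intrinsics'])
    v,u=np.mgrid[0:depth.shape[0],0:depth.shape[1]]
    p=np.stack([u,v],-1).reshape(-1,1,2).astype(np.float64)
    # distorted slopes -> undistorted (one k1 term)
    n=cv2.undistortPoints(p,K,np.array([cp['k1'],0,0,0,0.])).reshape(*depth.shape,2)
    X=np.dstack([n*depth[...,None],depth])
    return (X-np.array(cp['t']))@np.array(cp['R'])
E
python3 - <<'E'
from h import *
s=telemetry.sense(); print(s)
for n in ['top','scene']:
    im,d=eyes.snapshot(n); cv2.imwrite(f'pics/{n}0.png',im[...,::-1]); np.savez(f'{n}0.npz',im=im,d=d)
    print(eyes.camera_params(n))
print(eyes.camera_params('wrist'))
E
```

```text
{'t': 0.0, 'qpos': array([-1.25020369,  0.33391818,  0.03989116,  1.46624131, -0.01340146,
        1.34329562, -0.05849851]), 'joint_velocities': array([-0.00016727,  0.00014441, -0.00031027, -0.0011732 , -0.00048017,
       -0.00049344,  0.00069832]), 'tau': array([-1.68017432e-04, -6.58551836e+01,  1.36528127e+00, -4.05565095e+01,
        1.67812634e-02,  1.25533232e-02, -1.77539886e-05]), 'eef_pos': array([0.26477625, 0.59314515, 0.23043146]), 'ee_rot': array([-1.10573854e-04,  2.08374119e-01,  9.78048869e-01, -7.90449345e-04]), 'contact_force': array([-1.35404434, -0.06109118, -0.30686488]), 'ft_torque': array([-0.02392782,  0.00179246, -0.00091785]), 'gripper_force': 0.0, 'gripper_width': 1.0005249547507804}
{'intrinsics': array([[435.21074786,   0.        , 256.65233556],
       [  0.        , 435.21074786, 195.45213653],
       [  0.        ,   0.        ,   1.        ]]), 'k1': -0.11353961071478277, 'R': array([[ 2.50414486e-02, -9.99686413e-01, -3.59741472e-05],
       [-9.91911272e-01, -2.48422073e-02, -1.24478482e-01],
       [ 1.24438554e-01,  3.15280468e-03, -9.92222307e
[... 314 characters left out ...]
     [ 0.34584915, -0.55509942, -0.75647405],
       [-0.37842755,  0.6552246 , -0.65381443]]), 't': array([-0.46161039, -0.13790757,  1.16378795])}
{'intrinsics': array([[291.80045555,   0.        , 257.29264325],
       [  0.        , 291.80045555, 190.38073269],
       [  0.        ,   0.        ,   1.        ]]), 'k1': -0.07723154134979007, 'hand_eye': array([[ 1.49759250e-03, -9.45877253e-01, -3.24521154e-01,
         8.30126573e-02],
       [ 9.99998869e-01,  1.46142427e-03,  3.55178167e-04,
        -3.74723786e-04],
       [ 1.38308141e-04, -3.24521318e-01,  9.45878372e-01,
        -1.42113913e-01],
       [ 0.00000000e+00,  0.00000000e+00,  0.00000000e+00,
         1.00000000e+00]])}
```

View pics/top0.png

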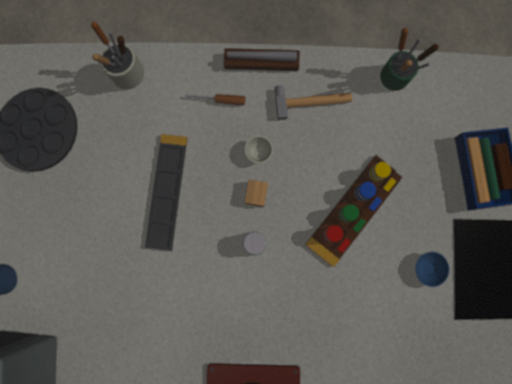

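View pics/scene0.png

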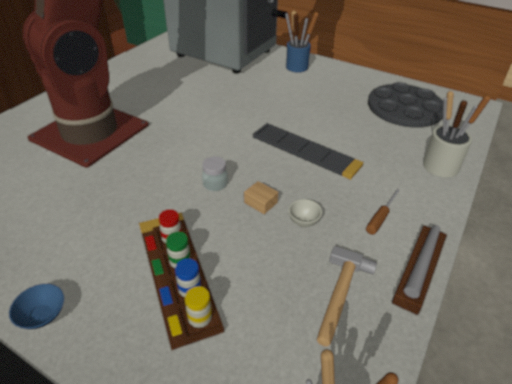

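The top view shows the wooden rack's brass end at (323,252), with red (334,233), green (350,212), blue (368,190) and yellow (383,170) counted from there. The tray's brass end is at (173,141) and its bare end at (158,248). So red goes to the bare-end pocket, then green, blue, and yellow next to the brass.

```bash
python3 - <<'E'
from h import *
z=np.load('top0.npz'); im,d=z['im'],z['d']; P=deproj('top',d)
hsv=cv2.cvtColor(im,cv2.COLOR_RGB2HSV)
for n,(u,v) in dict(red=(334,233),green=(350,212),blue=(368,190),yellow=(383,170)).items():
    vv,uu=np.mgrid[0:384,0:512]
    m=(abs(uu-u)<16)&(abs(vv-v)<16)&(P[...,2]>.062)&(P[...,2]<.08)
    q=P[m]; c,r=cv2.minEnclosingCircle(q[:,:2].astype(np.float32)); print(n,m.sum(),np.median(q,0).round(4),np.round(c,4),round(r,4))
def rect(name,u0,u1,v0,v1,mask):
    m=mask.copy(); w=np.zeros_like(m); w[v0:v1,u0:u1]=1; m&=w
    n,l,st,ce=cv2.connectedComponentsWithStats(cv2.morphologyEx(m.astype(np.uint8),cv2.MORPH_CLOSE,np.ones((5,5))))
    k=1+np.argmax(st[1:,4]); q=P[(l==k)&(d>0)]
    r=cv2.minAreaRect(q[:,:2].astype(np.float32)); print(name,len(q),'z',q[:,2].mean().round(4),np.round(r[0],4),np.round(r[1],4),round(r[2],1)); 
br=(hsv[...,0]>12)&(hsv[...,0]<28)&(hsv[...,1]>150)
rect('tbrass',150,200,130,150,br); rect('wbrass',300,345,230,270,br)
rect('tray',135,200,125,260,(hsv[...,2]<85)|br)
rect('tray_hi',135,200,125,260,(P[...,2]>.004))
rect('block',240,275,175,212,P[...,2]>.025)
rect('bowl',240,275,130,168,P[...,2]>.025)
rect('glass',240,275,228,260,P[...,2]>.045)
print(P[[165,187,210,235],[171,168,164,160]].round(4), P[300,250])
E
```

```text
red 234 [ 0.4434 -0.1848  0.0704] [ 0.4535 -0.1955] 0.0356
green 230 [ 0.4945 -0.2217  0.0705] [ 0.495  -0.2221] 0.0519
blue 242 [ 0.5512 -0.2638  0.0704] [ 0.5491 -0.2653] 0.0537
yellow 237 [ 0.5996 -0.3003  0.0707] [ 0.587  -0.2934] 0.0374
tbrass 178 z 0.0153 [0.6761 0.2238] [0.0642 0.0196] 85.1
wbrass 342 z 0.0144 [ 0.4006 -0.1647] [0.087  0.0263] 53.3
tray 3495 z 0.0088 [0.5395 0.242 ] [0.0836 0.2948] 84.9
tray_hi 5525 z 0.0063 [0.5452 0.237 ] [0.3515 0.1707] 2.4
block 496 z 0.0352 [0.5485 0.0042] [0.0511 0.0748] 80.5
bowl 256 z 0.0324 [0.6532 0.0011] [0.0697 0.0756] 42.4
glass 378 z 0.0628 [0.4156 0.0071] [0.0507 0.0507] 46.3
[[0.6103 0.2263 0.0097]
 [0.5534 0.2319 0.0059]
 [0.4936 0.2385 0.0094]
 [0.43   0.2466 0.0049]] [ 0.27359512  0.01387264 -0.00171106]
```

Emit:
arm_command(motion=[[85,0.933,-1,-0.1,0.103],[85,0.933,-1,-0.1,0.103],[85,0.933,-1,-0.1,0.103],[85,0.933,-1,-0.1,0.103],[85,0.933,-1,-0.1,0.103],[85,0.933,-1,-0.1,0.103],[85,0.933,-1,-0.1,0.103],[85,0.933,-1,-0.1,0.103],[85,0.933,-1,-0.1,0.103],[85,0.933,-1,-0.1,0.103]])

```text
t: 1.35
eef_pos: [0.5438, 0.2951, 0.2013]
ee_rot: [-0.0, 0.047, 0.999, 0.0]
contact_force: [-0.7, -0.8, -0.1]
gripper_width: 0.991
gripper_force: 0.0
```

```bash
cat >> h.py <<'E'
from scipy.spatial.transform import Rotation as Ro
def wrist(tag):
    s=telemetry.sense(); im,d=eyes.snapshot('wrist'); cp=eyes.camera_params('wrist')
    T=np.eye(4); T[:3,:3]=Ro.from_quat(s['ee_rot'],scalar_first=True).as_matrix(); T[:3,3]=s['eef_pos']
    M=np.linalg.inv(T@cp['hand_eye']); cp['R'],cp['t']=M[:3,:3],M[:3,3]
    cv2.imwrite(f'pics/{tag}.png',im[...,::-1]); P=deproj('w',d,cp); np.savez(tag+'.npz',im=im,d=d,P=P)
    ty=T[:3,1]; print('t',s['t'],'tcp',s['eef_pos'].round(4),'close ang',np.degrees(np.arctan2(ty[1],ty[0])).round(1),'tilt',T[:3,2].round(3))
    return im,d,P
E
python3 - <<'E'
from h import *
wrist('w1')
E
```

```text
t 1.35 tcp [0.5438 0.2951 0.2013] close ang 84.6 tilt [-0.  0. -1.]
```

View pics/w1.png

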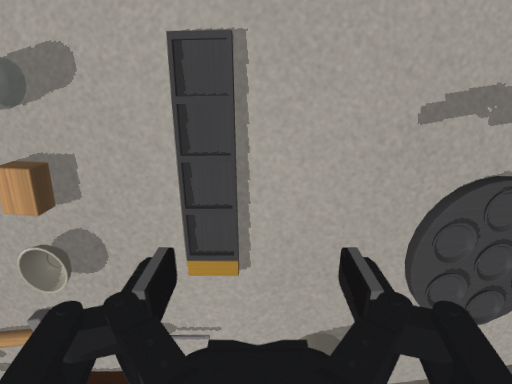

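The wrist view shows the whole tray. The rim corners at the bare end are about (167,31) and (233,30), and the brass edge corners are about (189,276) and (239,275).

```bash
cat >> h.py <<'E'
def onplane(P,cen,px,z):
    # P: point map, cen: camera centre; cast the ray of px onto height z
    out=[]
    for u,v in px:
        q=P[v,u]; r=q-cen; out.append((cen+r*(z-cen[2])/r[2])[:2])
    return np.array(out)
def camc():
    s=telemetry.sense(); R=Ro.from_quat(s['ee_rot'],scalar_first=True).as_matrix()
    return s['eef_pos']+R@np.array(eyes.camera_params('wrist')['hand_eye'])[:3,3]
E
python3 - <<'E'
from h import *
z=np.load('w1.npz');im,d,P=z['im'],z['d'],z['P']; c=camc()
q=onplane(P,c,[(167,31),(233,30),(189,276),(239,275)],.014); print(q.round(4))
print('L',np.linalg.norm(q[0]-q[2]),np.linalg.norm(q[1]-q[3]),'W',np.linalg.norm(q[0]-q[1]),np.linalg.norm(q[2]-q[3]))
a=(q[2]+q[3]-q[0]-q[1])/2; print('ang',np.degrees(np.arctan2(a[1],a[0])),'mid',q.mean(0))
a/=np.linalg.norm(a); b=q[:2].mean(0)
# depth mask for rims
hsv=cv2.cvtColor(im,cv2.COLOR_RGB2HSV)
m=(hsv[...,2]<75)|((hsv[...,0]>12)&(hsv[...,0]<28)&(hsv[...,1]>150)); w=np.zeros_like(m);w[20:282,150:250]=1
m=m&w&(P[...,2]>.004)&(d>0)
r=cv2.minAreaRect(P[m][:,:2].astype(np.float32)); print(r, P[m][:,2].min(),np.percentile(P[m][:,2],[5,50,95]))
# floors: patch centres
for u,v in [(203,67),(205,126),(207,183),(210,232)]: print(P[v,u].round(4))
gr=np.array([b+a*k for k in (.148-.099,.148-.033,.148+.033,.148+.099)]); print(gr.round(4))
E
```

```text
[[0.3914 0.2151]
 [0.3979 0.2831]
 [0.6859 0.1894]
 [0.69   0.2566]]
L 0.2956697741282198 0.2933320592766025 W 0.0683880507911756 0.06733692513107993
ang -5.085589442617867 mid [0.54130809 0.23603821]
((0.5411365032196045, 0.23502129316329956), (0.06776733696460724, 0.29523053765296936), 85.17814636230469) 0.004001843143031167 [0.00456419 0.00622408 0.2179604 ]
[0.4299 0.2461 0.0056]
[0.4933 0.2391 0.0046]
[0.5612 0.2316 0.0055]
[0.6268 0.2258 0.0063]
[[0.4434 0.2447]
 [0.5092 0.2389]
 [0.5749 0.233 ]
 [0.6407 0.2272]]
```

```bash
python3 - <<'E'
from h import *
z=np.load('w1.npz');im,d,P=z['im'],z['d'],z['P']; c=camc()
g=cv2.cvtColor(im,cv2.COLOR_RGB2GRAY)
for u in (195,205,215,225): print(u,[(v,int(g[v,u])) for v in (*range(28,42,2),*range(90,102,2),*range(149,161,2),*range(204,215,2),*range(254,264,2))])
q=onplane(P,c,[(205,96),(205,155),(208,209),(212,261)],.014); print(q.round(4), np.diff(q[:,0]))
E
```

```text
195 [(28, 150), (30, 88), (32, 65), (34, 66), (36, 65), (38, 58), (40, 66), (90, 63), (92, 63), (94, 48), (96, 64), (98, 65), (100, 64), (149, 63), (151, 64), (153, 48), (155, 44), (157, 63), (159, 64), (204, 62), (206, 43), (208, 45), (210, 63), (212, 64), (214, 64), (254, 38), (256, 60), (258, 63), (260, 76), (262, 124)]
205 [(28, 148), (30, 76), (32, 66), (34, 66), (36, 66), (38, 49), (40, 64), (90, 63), (92, 63), (94, 58), (96, 65), (98, 65), (100, 64), (149, 63), (151, 63), (153, 47), (155, 45), (157, 63), (159, 64), (204, 62), (206, 42), (208, 44), (210, 63), (212, 63), (214, 63), (254, 37), (256, 60), (258, 63), (260, 76), (262, 124)]
215 [(28, 148), (30, 71), (32, 66), (34, 66), (36, 64), (38, 47), (40, 65), (90, 63), (92, 62), (94, 48), (96, 65), (98, 65), (100, 65), (149, 64), (151, 63), (153, 47), (155, 52), (157, 64), (159, 63), (204, 48), (206, 43), (208, 43), (210, 63), (212, 63), (214, 63), (254, 38), (256, 60), (258, 64), (260, 75), (262, 123)]
225 [(28, 152), (30, 68), (32, 66), (34, 66), (36, 66), (38, 46), (40, 65), (90, 66), (92, 63), (94, 50), (96, 64), (98, 65), (100, 64), (149, 65), (151, 64), (153, 49), (155, 52), (157, 63), (159, 64), (204, 50), (206, 44), (208, 48), (210, 63), (212, 64), (214, 64), (254, 37), (256, 62), (258, 63), (260, 76), (262, 121)]
[[0.4604 0.2454]
 [0.525  0.236 ]
 [0.5918 0.2297]
 [0.6653 0.2238]] [0.06463234 0.06676514 0.07351164]
```

Emit:
arm_command(motion=[[85,-0.05,-1,-0.05,-0.09],[85,-0.05,-1,-0.05,-0.09],[85,-0.05,-1,-0.05,-0.17],[85,-0.05,-1,-0.05,-0.17],[85,-0.05,-1,-0.05,-0.17],[85,-0.05,-1,-0.05,-0.17],[85,-0.05,-1,-0.05,-0.17]])

```text
t: 2.28
eef_pos: [0.5299, -0.0052, 0.1865]
ee_rot: [0.0, 0.309, 0.951, 0.0]
contact_force: [-0.4, -0.1, 0.4]
gripper_width: 0.992
gripper_force: 0.0
```

Emit:
arm_command(motion=[[85,-0.05,-0.75,0,0],[85,-0.05,-0.75,0,0],[85,-0.05,-0.75,0,0],[85,-0.05,-0.75,0,0],[85,-0.05,-0.75,0,0],[85,-0.05,-0.75,0,0],[85,-0.05,-0.75,0,0]])

```text
t: 3.15
eef_pos: [0.5156, -0.2292, 0.1862]
ee_rot: [-0.0, 0.308, 0.951, 0.0]
contact_force: [0.4, 0.8, 0.7]
gripper_width: 0.996
gripper_force: 0.0
```

```bash
python3 - <<'E'
from h import *
wrist('w2')
E
```

```text
t 3.15 tcp [ 0.5156 -0.2292  0.1862] close ang 54.1 tilt [-0.     0.001 -1.   ]
```

View pics/w2.png

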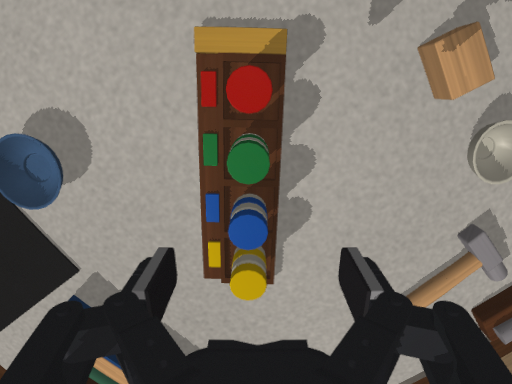

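The wrist view shows the rack with lids red (249,90), green (248,160), blue (248,228) and yellow (248,280). The ledge with chips is on the left.

```bash
python3 - <<'E'
from h import *
z=np.load('w2.npz');im,d,P=z['im'],z['d'],z['P']
vv,uu=np.mgrid[0:384,0:512]; C=[]
for n,(u,v) in dict(red=(249,90),green=(248,160),blue=(248,228),yellow=(248,283)).items():
    m=(abs(uu-u)<28)&(abs(vv-v)<26)&(P[...,2]>.066)&(P[...,2]<.074)
    q=P[m]; k=q[:,:2]; lo,hi=np.percentile(k,[1,99],axis=0); c=(lo+hi)/2; C.append(c); print(n,m.sum(),np.median(q[:,2]).round(4),k.mean(0).round(4),c.round(4),(hi-lo).round(4))
C=np.array(C);a=C[3]-C[0];print(np.degrees(np.arctan2(a[1],a[0])),np.linalg.norm(a),np.linalg.norm(np.diff(C,axis=0),axis=1))
print('chips',P[88,208],P[255,214])
E
```

```text
red 1758 0.0695 [ 0.4427 -0.1854] [ 0.4429 -0.1855] [0.0365 0.037 ]
green 1438 0.0695 [ 0.4939 -0.2239] [ 0.4942 -0.2241] [0.0368 0.0368]
blue 1158 0.0695 [ 0.5495 -0.2653] [ 0.5499 -0.2655] [0.0373 0.0369]
yellow 958 0.0694 [ 0.6    -0.3025] [ 0.6006 -0.3031] [0.0378 0.0378]
-36.707527194648925 0.1967473741049144 [0.06417145 0.06942497 0.06315164]
chips [ 0.41549249 -0.22025856  0.00979797] [ 0.57405893 -0.33820137  0.01125398]
```

Emit:
arm_command(motion=[[85,-0.242,0.146,0,-0.004],[85,-0.242,0.146,0,-0.004],[85,-0.242,0.146,-0.2,-0.004],[85,-0.242,0.146,-0.35,-0.004],[85,-0.242,0.146,-0.45,-0.004],[85,-0.242,0.146,-0.51,-0.004],[85,-0.242,0.146,-0.51,-0.004],[20,-0.242,0.146,-0.51,-0.004],[20,-0.242,0.146,-0.51,-0.004],[20,-0.242,0.146,-0.51,-0.004],[20,-0.242,0.146,-0.51,-0.004],[20,-0.242,0.146,-0.51,-0.004]])

```text
t: 4.7
eef_pos: [0.443, -0.1876, 0.0344]
ee_rot: [0.001, 0.316, 0.949, 0.0]
contact_force: [-2.5, 1.9, 7.8]
gripper_width: 0.451
gripper_force: 59.4
```

Emit:
arm_command(motion=[[20,0,0,0.1,0],[20,0,0,0.28,0],[20,0,0,0.45,0],[20,0.1,0.2,0.45,0.05],[20,0.1,0.4,0.45,0.1],[20,0.1,0.6,0.45,0.15],[20,0.1,0.8,0.45,0.175],[20,0.1,1,0.45,0.175],[20,0.1,1,0.45,0.175]])

```text
t: 5.82
eef_pos: [0.4716, 0.1173, 0.1685]
ee_rot: [0.0, 0.043, 0.999, 0.001]
contact_force: [-0.6, -0.2, -1.0]
gripper_width: 0.453
gripper_force: 60.6
```

Emit:
arm_command(motion=[[20,-0.05,0.2,0,0],[20,-0.138,0.4,0,0],[20,-0.138,0.43,0,0],[20,-0.138,0.43,-0.2,0],[20,-0.138,0.43,-0.33,0],[20,-0.138,0.43,-0.39,0],[20,-0.138,0.43,-0.39,0]])

```text
t: 6.7
eef_pos: [0.4305, 0.2395, 0.0503]
ee_rot: [-0.001, 0.047, 0.999, -0.001]
contact_force: [-0.5, -0.3, -1.1]
gripper_width: 0.453
gripper_force: 60.7
```

```bash
python3 - <<'E'
from h import *
wrist('w3')
E
```

```text
t 6.7 tcp [0.4305 0.2395 0.0503] close ang 84.6 tilt [-0.002 -0.002 -1.   ]
```

View pics/w3.png

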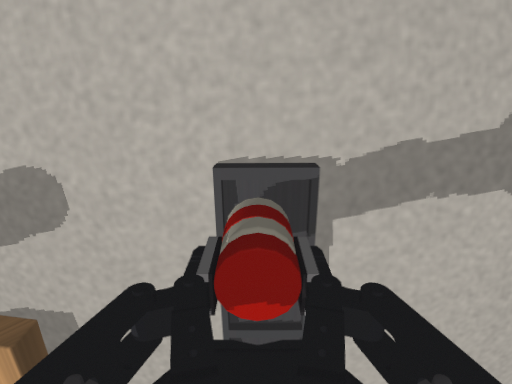

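The red jar hangs over the bare-end pocket. Its column is at about u=258, against a tray centre of 267, so I'll shift it 6 mm toward +y and lower it.

Emit:
arm_command(motion=[[20,0,0.02,0,0],[20,0,0.02,0,0],[20,0,0.02,-0.025,0],[20,0,0.02,-0.05,0],[20,0,0.02,-0.053,0],[20,0,0.02,-0.053,0]])

```text
t: 7.5
eef_pos: [0.4307, 0.2472, 0.0352]
ee_rot: [-0.0, 0.047, 0.999, -0.0]
contact_force: [-0.2, 0.8, 0.0]
gripper_width: 0.449
gripper_force: 60.7
```

Emit:
arm_command(motion=[[60,0,0,0,0],[85,0,0,0,0],[85,0,0,0,0],[85,0,0,0.1,0],[85,0,0,0.3,0],[85,0,0,0.45,0],[85,0.1,-0.2,0.45,-0.05],[85,0.2,-0.4,0.45,-0.1],[85,0.2,-0.6,0.45,-0.15],[85,0.2,-0.8,0.45,-0.175],[85,0.2,-1,0.45,-0.175],[85,0.2,-1,0.45,-0.175]])

```text
t: 9.0
eef_pos: [0.4904, -0.0579, 0.1708]
ee_rot: [0.0, 0.32, 0.947, -0.0]
contact_force: [0.7, -1.0, -0.4]
gripper_width: 0.994
gripper_force: 0.0
```

```bash
python3 - <<'E'
from h import *
s=telemetry.sense(); print(s['eef_pos'],s['joint_velocities'].round(3))
im,d=eyes.snapshot('top'); P=deproj('top',d); cv2.imwrite('pics/top1.png',im[...,::-1])
m=(P[...,2]>.062)&(P[...,2]<.08)&(P[...,1]>.2)&(P[...,1]<.3)&(P[...,0]>.38)&(P[...,0]<.48); print(m.sum(),P[m].mean(0))
E
```

```text
[ 0.49038496 -0.05787589  0.17079365] [-0.044  0.009 -0.083 -0.    -0.033 -0.001 -0.044]
227 [0.42919104 0.24693509 0.07071471]
```

Emit:
arm_command(motion=[[85,0.012,-0.2,0,0.003],[85,0.012,-0.4,0,0.003],[85,0.012,-0.553,0,0.003],[85,0.012,-0.553,0,0.003],[85,0.012,-0.553,-0.2,0.003],[85,0.012,-0.553,-0.35,0.003],[85,0.012,-0.553,-0.43,0.003],[85,0.012,-0.553,-0.455,0.003],[85,0.012,-0.553,-0.455,0.003],[20,0.012,-0.553,-0.455,0.003],[20,0.012,-0.553,-0.455,0.003],[20,0.012,-0.553,-0.455,0.003],[20,0.012,-0.553,-0.455,0.003],[20,0.012,-0.553,-0.455,0.003]])

```text
t: 10.8
eef_pos: [0.4949, -0.2188, 0.0349]
ee_rot: [0.001, 0.312, 0.95, 0.0]
contact_force: [-1.9, 0.1, 7.2]
gripper_width: 0.458
gripper_force: 59.5
```

Emit:
arm_command(motion=[[20,0,0,0.1,0],[20,0,0,0.28,0],[20,0,0,0.45,0],[20,0,0.2,0.45,0.05],[20,0,0.4,0.45,0.1],[20,0,0.6,0.45,0.15],[20,0,0.8,0.45,0.175],[20,0,1,0.45,0.175],[20,0,1,0.45,0.175],[20,0,1,0.45,0.175]])

```text
t: 12.05
eef_pos: [0.4943, 0.0809, 0.1689]
ee_rot: [-0.0, 0.042, 0.999, -0.0]
contact_force: [-0.1, -1.1, -1.0]
gripper_width: 0.452
gripper_force: 60.6
```

Emit:
arm_command(motion=[[20,0,0.2,0,0],[20,0,0.4,0,0],[20,0,0.53,0,0],[20,0,0.53,0,0],[20,0,0.53,-0.2,0],[20,0,0.53,-0.33,0],[20,0,0.53,-0.39,0],[20,0,0.53,-0.39,0],[20,0,0.53,-0.39,0]])

```text
t: 13.18
eef_pos: [0.4958, 0.2405, 0.0536]
ee_rot: [0.001, 0.042, 0.999, 0.001]
contact_force: [1.2, 0.8, -0.3]
gripper_width: 0.45
gripper_force: 60.8
```

Emit:
arm_command(motion=[[20,0,0,-0.03,0],[20,0,0,-0.055,0],[20,0,0,-0.062,0],[20,0,0,-0.062,0],[20,0,0,-0.062,0]])

```text
t: 13.8
eef_pos: [0.4948, 0.2407, 0.0349]
ee_rot: [0.0, 0.042, 0.999, 0.0]
contact_force: [-6.7, -3.3, 17.2]
gripper_width: 0.454
gripper_force: 62.7
```

Emit:
arm_command(motion=[[60,0,0,0.003,0],[85,0,0,0.003,0],[85,0,0,0.003,0],[85,0,0,0.1,0],[85,0,0,0.3,0],[85,0,0,0.45,0],[85,0.1,-0.2,0.45,-0.05],[85,0.18,-0.4,0.45,-0.1],[85,0.18,-0.6,0.45,-0.15],[85,0.18,-0.8,0.45,-0.173],[85,0.18,-1,0.45,-0.173],[85,0.18,-1,0.45,-0.173],[85,0.18,-1,0.45,-0.173]])

```text
t: 15.42
eef_pos: [0.5484, -0.0592, 0.1681]
ee_rot: [-0.0, 0.309, 0.951, 0.0]
contact_force: [-0.2, 0.4, -0.1]
gripper_width: 0.994
gripper_force: 0.0
```

```bash
cat > chk.py <<'E'
from h import *
s=telemetry.sense(); print(s['eef_pos'])
im,d=eyes.snapshot('top'); P=deproj('top',d)
for n,x,y in [('r',.4308,.2456),('g',.4965,.2399),('b',.5623,.2341),('y',.628,.2284),('R',.4429,-.1855),('G',.4942,-.2241),('B',.5499,-.2655),('Y',.6006,-.3031)]:
    m=(P[...,2]>.062)&(P[...,2]<.08)&(np.hypot(P[...,0]-x,P[...,1]-y)<.031)
    if m.sum()>50: q=P[m].mean(0); print(n,m.sum(),q.round(4),'off',(q[:2]-[x,y]).round(4))
E
python3 chk.py
```

```text
[ 0.54838959 -0.05916307  0.16810665]
r 224 [0.4292 0.2471 0.0707] off [-0.0016  0.0015]
g 225 [0.4976 0.2398 0.0709] off [ 0.0011 -0.0001]
B 219 [ 0.5501 -0.2629  0.0704] off [0.0002 0.0026]
Y 219 [ 0.601  -0.3016  0.0703] off [0.0004 0.0015]
```

Emit:
arm_command(motion=[[85,0.005,-0.2,0,-0.003],[85,0.005,-0.4,0,-0.003],[85,0.005,-0.6,0,-0.003],[85,0.005,-0.685,0,-0.003],[85,0.005,-0.685,0,-0.003],[85,0.005,-0.685,-0.2,-0.003],[85,0.005,-0.685,-0.35,-0.003],[85,0.005,-0.685,-0.42,-0.003],[85,0.005,-0.685,-0.447,-0.003],[85,0.005,-0.685,-0.447,-0.003],[20,0.005,-0.685,-0.447,-0.003],[20,0.005,-0.685,-0.447,-0.003],[20,0.005,-0.685,-0.447,-0.003],[20,0.005,-0.685,-0.447,-0.003],[20,0.005,-0.685,-0.447,-0.003]])

```text
t: 17.35
eef_pos: [0.5505, -0.2653, 0.0353]
ee_rot: [0.001, 0.313, 0.95, 0.0]
contact_force: [-0.5, 1.6, 6.4]
gripper_width: 0.451
gripper_force: 59.8
```

Emit:
arm_command(motion=[[20,0,0,0.1,0],[20,0,0,0.28,0],[20,0,0,0.45,0],[20,0,0.2,0.45,0.05],[20,0,0.4,0.45,0.1],[20,0,0.6,0.45,0.15],[20,0,0.8,0.45,0.175],[20,0,1,0.45,0.175],[20,0,1,0.45,0.175],[20,0,1,0.45,0.175]])

```text
t: 18.6
eef_pos: [0.5498, 0.0344, 0.1693]
ee_rot: [-0.0, 0.043, 0.999, -0.0]
contact_force: [-0.4, -0.8, -1.0]
gripper_width: 0.451
gripper_force: 60.7
```

Emit:
arm_command(motion=[[20,0.042,0.2,0,0],[20,0.042,0.4,0,0],[20,0.042,0.6,0,0],[20,0.042,0.666,0,0],[20,0.042,0.666,0,0],[20,0.042,0.666,-0.2,0],[20,0.042,0.666,-0.33,0],[20,0.042,0.666,-0.39,0],[20,0.042,0.666,-0.39,0],[20,0.042,0.666,-0.39,0]])

```text
t: 19.85
eef_pos: [0.564, 0.2345, 0.0541]
ee_rot: [0.001, 0.044, 0.999, 0.001]
contact_force: [0.7, -0.3, -1.0]
gripper_width: 0.449
gripper_force: 60.8
```

Lower to about z = 0.036, release and head back for yellow.

Emit:
arm_command(motion=[[20,-0.004,0,-0.03,0],[20,-0.004,0,-0.053,0],[20,-0.004,0,-0.06,0],[20,-0.004,0,-0.06,0],[20,-0.004,0,-0.06,0]])

```text
t: 20.48
eef_pos: [0.5613, 0.2349, 0.0353]
ee_rot: [-0.0, 0.043, 0.999, 0.0]
contact_force: [-5.5, -2.1, 11.8]
gripper_width: 0.451
gripper_force: 62.0
```

Emit:
arm_command(motion=[[60,0,0,0.003,0],[85,0,0,0.003,0],[85,0,0,0.003,0],[85,0,0,0.1,0],[85,0,0,0.3,0],[85,0,0,0.45,0],[85,0.1,-0.2,0.45,-0.05],[85,0.13,-0.4,0.45,-0.1],[85,0.13,-0.6,0.45,-0.15],[85,0.13,-0.8,0.45,-0.176],[85,0.13,-1,0.45,-0.176],[85,0.13,-1,0.45,-0.176],[85,0.13,-1,0.45,-0.176]])

```text
t: 22.1
eef_pos: [0.6004, -0.0648, 0.169]
ee_rot: [-0.0, 0.315, 0.949, 0.0]
contact_force: [1.0, 1.0, -0.4]
gripper_width: 1.0
gripper_force: 0.0
```

```bash
python3 chk.py
```

```text
[ 0.60035085 -0.06483765  0.16902992]
r 226 [0.4292 0.247  0.0705] off [-0.0016  0.0014]
g 222 [0.4977 0.24   0.0709] off [0.0012 0.0001]
b 221 [0.5619 0.234  0.0709] off [-0.0004 -0.0001]
Y 222 [ 0.6008 -0.3013  0.0703] off [0.0002 0.0018]
```

Emit:
arm_command(motion=[[85,0.002,-0.2,0,0],[85,0.002,-0.4,0,0],[85,0.002,-0.6,0,0],[85,0.002,-0.79,0,0],[85,0.002,-0.79,0,0],[85,0.002,-0.79,-0.2,0],[85,0.002,-0.79,-0.35,0],[85,0.002,-0.79,-0.42,0],[85,0.002,-0.79,-0.447,0],[85,0.002,-0.79,-0.447,0],[20,0.002,-0.79,-0.447,0],[20,0.002,-0.79,-0.447,0],[20,0.002,-0.79,-0.447,0],[20,0.002,-0.79,-0.447,0],[20,0.002,-0.79,-0.447,0]])

```text
t: 24.02
eef_pos: [0.6015, -0.3026, 0.0362]
ee_rot: [0.001, 0.314, 0.949, -0.0]
contact_force: [-0.9, 1.4, 7.1]
gripper_width: 0.458
gripper_force: 60.1
```

Emit:
arm_command(motion=[[20,0,0,0.1,0],[20,0,0,0.28,0],[20,0,0,0.45,0],[20,0,0.2,0.45,0.05],[20,0,0.4,0.45,0.1],[20,0,0.6,0.45,0.15],[20,0,0.8,0.45,0.175],[20,0,1,0.45,0.175],[20,0,1,0.45,0.175],[20,0,1,0.45,0.175]])

```text
t: 25.28
eef_pos: [0.6008, -0.0028, 0.1701]
ee_rot: [-0.0, 0.045, 0.999, -0.0]
contact_force: [-0.1, -0.7, -1.3]
gripper_width: 0.45
gripper_force: 60.5
```

Emit:
arm_command(motion=[[20,0.09,0.2,0,0],[20,0.09,0.4,0,0],[20,0.09,0.6,0,0],[20,0.09,0.771,0,0],[20,0.09,0.771,0,0],[20,0.09,0.771,-0.2,0],[20,0.09,0.771,-0.33,0],[20,0.09,0.771,-0.387,0],[20,0.09,0.771,-0.387,0],[20,0.09,0.771,-0.387,0]])

```text
t: 26.52
eef_pos: [0.6294, 0.2288, 0.0561]
ee_rot: [0.001, 0.045, 0.999, 0.001]
contact_force: [-0.3, 0.1, -0.3]
gripper_width: 0.455
gripper_force: 60.7
```

Emit:
arm_command(motion=[[20,-0.002,0,-0.03,0],[20,-0.002,0,-0.053,0],[20,-0.002,0,-0.06,0],[20,-0.002,0,-0.06,0],[20,-0.002,0,-0.06,0]])

```text
t: 27.15
eef_pos: [0.6273, 0.2291, 0.0363]
ee_rot: [-0.0, 0.045, 0.999, 0.0]
contact_force: [-2.7, -0.4, 4.5]
gripper_width: 0.454
gripper_force: 60.9
```

Emit:
arm_command(motion=[[60,0,0,0,0],[85,0,0,0,0],[85,0,0,0,0],[85,0,0,0.1,0],[85,0,0,0.3,0],[85,0,0,0.5,0],[85,0,-0.2,0.5,0],[85,0,-0.4,0.5,0],[85,0,-0.6,0.5,0],[85,0,-0.6,0.5,0],[85,0,-0.6,0.5,0],[85,0,-0.6,0.5,0]])

```text
t: 28.65
eef_pos: [0.6273, 0.0511, 0.1858]
ee_rot: [-0.0, 0.044, 0.999, 0.0]
contact_force: [-0.5, 0.5, -0.6]
gripper_width: 0.997
gripper_force: 0.0
```

```bash
python3 chk.py; python3 - <<'E'
from h import *
im,d=eyes.snapshot('scene'); cv2.imwrite('pics/sceneF.png',im[...,::-1])
E
```

```text
[0.62726379 0.05107486 0.18579404]
r 222 [0.4294 0.2473 0.0707] off [-0.0014  0.0017]
g 225 [0.4978 0.2397 0.0706] off [ 0.0013 -0.0002]
b 221 [0.5616 0.2342 0.0711] off [-0.0007  0.0001]
y 217 [0.6281 0.228  0.0706] off [ 0.0001 -0.0004]
```

View pics/sceneF.png

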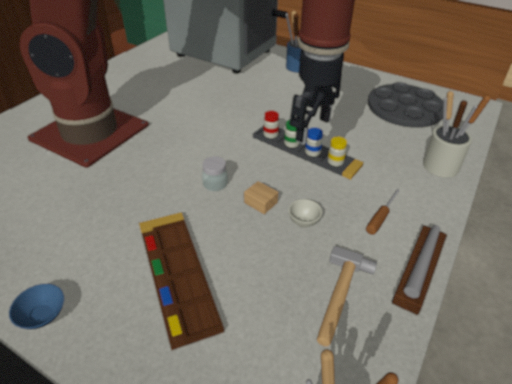

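All four jars stand upright in the tray: red (271,124) at the bare end, then green, blue and yellow (338,150) next to the brass. The bowl, glass jar and block have not moved, and the arm is clear.

```bash
python3 -c "
from rig import job_done; print(job_done())"
```

```text
the job is handed in; nothing more can be done
None
```

I moved all four jars to the tray in reverse order (red at the bare end, then green, blue, and yellow next to the brass), each standing upright within about 3 mm of its pocket centre by the top camera, and handed the job in; no verdict came back.

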